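Roll the sample jar up the gutter and close the keeper

ROBOT

A 6-joint arm with a two-finger parallel gripper is mounted at the origin on a cart in front of the work surface, level with it; the furniture and walls round the work are solid. World frame = base frame: x ahead of the robot, y to its left, z up, the work surface at z = 0. Lengths are in mm, angles in rad, forces in N, time in s.
With the tool pointing down it reaches from about 275 to 750 mm from the base axis. Payload 10.2 kg.
Tool frame: the origin (TCP) lies at the very end of the fingers, on their centre line; the grasp point (between the pads) lies 19 mm behind it; x points along the fingers, y is the direction in which the jaws open and shut, and the axes are right-handed (so a half turn about x gives the same grasp; the last joint's range is limited). The gripper opens to 85 mm and grips with 20 to 120 N. Pads are 22 mm wide; open, the fingers measure 114 mm over their backs; the gripper's body (76 mm by 85 mm) begins 54 mm behind the grasp point. The pads swing forward as they close: fully open they stand 13 mm farther back than shut.
Start: joints at [1.016, 0.313, 1.498, -0, 1.331, -0.223], TCP at [171.029, 496.367, 204.294] pointing down, gripper open.
Joint ranges: [-2.94, 2.94], [-0.97, 2.17], [0.19, 2.56], [-1.23, 4.37], [0.02, 3.11], [-2.88, 2.88]. Speed limits (rad/s): [2.39, 2.39, 3.01, 3.14, 3.14, 3.14].

INTERFACE

Orientations are given as a unit quaternion [w, x, y, z].
In Python, from rig import ctrl gives the robot as it stands. The module is installed in compiled form; this text tells all that it offers.
- The arm moves only by the tool move_arm, never from a script. Its argument "targets" is a list that holds one entry, the list of rows, each a list of 7 numbers: the opening, from 0 (shut) to 1 (fully open), then the shift along the tool's x, y, z each as a share of 150 mm, from -1 to 1, then the turn, a rotation vector about the tool's x, y, z each as a share of 60 degrees, from -1 to 1. A call has 1 to 5 rows; each row shifts and turns the commanded pose from where the row before left it, along the tool's axes as they then stand; what a row does not reach is not made up. A row lasts 1/10 s, in which the tool goes at most 50 mm and 8.59 degrees, less where a joint would pass 70% of its speed; a pose out of reach is approached as far as the arm can. A call with a number of a shift or a turn outside -1 to 1 is refused whole. A call with a gripper value outside its range is refused whole. The fingers move at their own pace and stop on an object; "force" is the grip in N (left out, the last holds). Time passes only in rows, so rows that do not move let the fingers close. It gives the time, the measured TCP pose, the force and the opening at its end, in the units of the state.
- ctrl.sense(): the state, without advancing time (a new reading comes with each control period).
- ctrl.capture(name): name is "side" or "top" or "wrist"; returns the picture (384x512x3 uint8, red, green, blue); there is no depth.
- ctrl.calibration(name): a dict with "camera_matrix" (3x3 intrinsics, pixels), "extrinsics" (4x4, takes a point from world to camera coordinates); the wrist camera has in their place "tool_from_camera" (4x4, takes a point from camera to tool coordinates, whose origin is the TCP and whose axes are the tool frame's). Camera axes: x right, y down, z forward; pixel columns grow to the right and rows downward; lengths in mm; the calibration is good to about 2 mm. The wrist camera is an equidistant fisheye: a pixel r from the principal point sees the ray r / f radians off the axis. A picture is of the moment at which its call begins: read the wrist's pose just before it. calibration takes no time and is no camera call.
- ctrl.finish_job(): hands the job in, once; it reports no verdict.
Trained networks look in the newest picture that a camera, given by its name, has taken for a name from the list of things; names that differ only in an ending like _2 or _b are one class to them, and where a whole thing is asked for, a point or a joint stands for the part that bears it (a point fixed in the world has none). Each returns a list of dicts, best first, with "confidence" (0 to 1); they miss things now and then, are a little off and sometimes report something else, mostly with a low value. They report only what shows in the picture. A call takes as long as a camera call. They do not tell look-alikes from the thing itself.
- ctrl.recognise(label, camera): "point" ([row, column] in pixels, amid what is visible of it).
- ctrl.cut_out(label, camera): "pixels" (384x512 bool, what is visible of it) and "point" ([row, column] in pixels, amid what is visible of it).
The state is a dict: "time_s": time; "joints": joint angles; "dq": joint speeds; "tau": joint torques, N m; "eef_pos": TCP position; "ee_rot": TCP orientation; "force": force on the tool from outside, world axes, zero at the start; "wrist_torque": the same for the moment, N m; "grip_width": opening from 0.0 (shut) to 1.0 (fully open).
Only numpy, scipy, OpenCV 4.12 (cv2) and the standard library are available. Lean on these libraries where they do the work, as an engineer would, in place of code of your own. Each camera call takes 0.05 s, during which the arm holds its last target.

TASK

With the fingertips, push the amber jar up the sloped gutter, over the edge at the top and down to lie straight across the seat in front of the end stop, where it cannot roll back. Then push the red tab of the keeper fully in, so that its bar stands across the gutter behind the jar. Only push: do not pick up the jar, and do not disturb the salt jar, the beaker or the rubber stopper standing nearby.

Things in the scene. Friction and masses are not known exactly. Their poses are not given: they have to be found in the camera images.
- gutter: Aluminium gutter fixed to the worktop, 258 mm long. Origin on the worktop under its middle; z up, x along the gutter uphill, y across, to the left when looking uphill. Channel 83 mm wide (y -41.5 to 41.5 mm); side walls 6 mm thick, tops at z = 34 mm all along. Level loading bay x = -130 to -40 mm, floor z = 10 mm; its entry lip, x = -136 to -130 mm, tops at z = 16 mm.
- ramp_edge (a point): Middle of the edge at the top of the ramp: x = 60, y = 0, z = 22 mm in the gutter's frame; axes as the gutter's. The ramp rises evenly to it from the bay, over x = -40 to 60 mm. Past the edge the floor drops 4 mm into the level seat, x = 60 to 108 mm, floor z = 18 mm.
- stop_face (a point): Middle of the black face of the end stop that the jar comes to rest against: x = 108, y = 0, z = 46 mm in the gutter's frame; axes as the gutter's. The stop tops at z = 74 mm. A jar in the seat touching it has its centre 28 mm before this point, level with it; the seat leaves the jar about 5 mm of play.
- jar_center (a point): Centre of the amber jar with black cap, a cylinder 56 mm in diameter and 75 mm long, about 0.11 kg. It lies on its side across the gutter, axis along the gutter's y, free to roll, and starts on the level loading bay. The point is on its axis, half way along, 28 mm above the floor under it.
- keeper (a joint): Slide of the keeper in m: 0 = drawn out, 0.045 = fully in, against its own end stop. Moves along the gutter's +y, stays where it is left, takes 1 to 2 N. Starts nearly drawn out, clear of the channel. Fully in, its 13 mm square steel bar (gutter frame x = 29.5 to 42.5, z = 37 to 50 mm) reaches 35 mm into the channel behind a seated jar.
- keeper_tab (a point): Middle of the outer face (looking along the gutter's -y; the face to push) of the keeper's upright red tab, 26 mm wide along the gutter, 9 mm thick, z = 50 to 90 mm. In the gutter's frame: x = 36 mm, y = -93.5 mm plus the slide value, z = 72 mm. The fixed guide under the keeper, x = 19 to 53 mm, reaches from the wall out to y = -80 mm, top z = 52 mm.
- salt_jar: Jar with white powder and white cap, 52 mm diameter, 62 mm high, standing on the worktop; leave alone. Origin at the centre of its underside, z up.
- beaker: Small beaker, 56 mm diameter, 72 mm high, standing on the worktop; leave alone. Origin at the centre of its underside, z up.
- stopper: Black rubber stopper, 33 mm diameter, 28 mm high, standing on the worktop; leave alone. Origin at the centre of its underside, z up.
Mind the look-alikes: they are no part of the job. What is shaped like the part that bears jar_center but yellow is not meant.

How it is judged:
By the outcome, as a careful person would: the job done as asked, in the order asked, and still so for the second after the job is handed in, with the robot touching nothing.
It also fails if it takes over 54 s, if anything falls off the work surface, if the arm or the gripper's body presses on something with over 40 N, if the wrist force passes 120 N, or if a joint passes its speed limit or range.

## Working session

There is one attempt and no reset: what is moved stays moved. The work goes in short steps, Python scripts to look and compute and a tool call to move; the robot and the scene stay as the last step left them, time stands still between calls to the robot, and variables do not carry over. Pictures are saved under pics/ and viewed, and the job is handed in when it is done.

Besides the shell and the picture viewer there is one more tool, called after "Emit:" by a JSON object that holds its "api" and its "payload". move_arm: Moves the arm, as the interface text tells. Shift numbers are shares of 150 mm and turn numbers shares of 60 degrees, none past 1 either way. Its arguments: {"type":"object","properties":{"targets":{"type":"array","items":{"type":"array","items":{"type":"array","items":{"type":"number","minimum":-1,"maximum":1}}}},"force":{"type":"number"}},"required":["targets"]}

```bash
ls; mkdir -p pics; python3 - <<'E'
from rig import ctrl
import cv2, numpy as np
np.set_printoptions(precision=4,suppress=True)
s=ctrl.sense(); print({k:np.round(v,4).tolist() for k,v in s.items()})
for n in ["side","top","wrist"]:
    im=ctrl.capture(n); cv2.imwrite(f"pics/{n}0.png",im[:,:,::-1])
    c=ctrl.calibration(n); print(n,c)
E
```

```text
pics
{'time_s': 0.0, 'joints': [1.0156, 0.3135, 1.4984, 0.0, 1.331, -0.2234], 'dq': [-0.0002, -0.0007, -0.0016, -0.0004, 0.0018, -0.0002], 'tau': [-0.0002, -41.2267, -25.9742, -0.0002, 0.0042, 0.0], 'eef_pos': [170.8575, 496.1107, 203.7284], 'ee_rot': [0.6972, 0.1163, 0.6976, -0.1172], 'force': [0.1634, -0.1012, 0.5646], 'wrist_torque': [0.0278, -0.0178, -0.0399], 'grip_width': 0.9976}
side {'camera_matrix': array([[474.5356,   0.    , 254.4003],
       [  0.    , 474.5356, 194.6028],
       [  0.    ,   0.    ,   1.    ]]), 'extrinsics': array([[   0.9852,   -0.1713,   -0.006 , -521.8208],
       [  -0.0768,   -0.4096,   -0.909 ,   16.6189],
       [   0.1533,    0.896 ,   -0.4167, 1331.2692],
       [   0.    ,    0.    ,    0.    ,    1.    ]])}
top {'camera_matrix': array([[467.2941,   0.    , 256.6164],
       [  0.    , 467.2941, 187.8984],
       [  0.    ,   0.    ,   1.    ]]), 'extrinsics': array([[  -0.0121,   -0.9999,    0.009 , -212.9305],
       [  -0.9832,    0.0103,   -0.1822,  476.9889],
       [   0.182 ,   -0.0111,   -0.9832,  901.0206],
       [   0.    ,    0.    ,    0.    ,    1.    ]])}
wrist {'camera_matrix': array([[297.3186,   0.    , 256.4903],
       [  0.    , 297.3186, 188.4471],
       [  0.    ,   0.    ,   1.    ]]), 'tool_from_camera': array([[  -0.0003,   -0.3064,    0.9519, -169.1933],
       [   1.    ,    0.0008,    0.0006,   -0.6045],
       [  -0.0009,    0.9519,    0.3064,  -77.5184],
       [   0.    ,    0.    ,    0.    ,    1.    ]])}
```

View pics/side0.png

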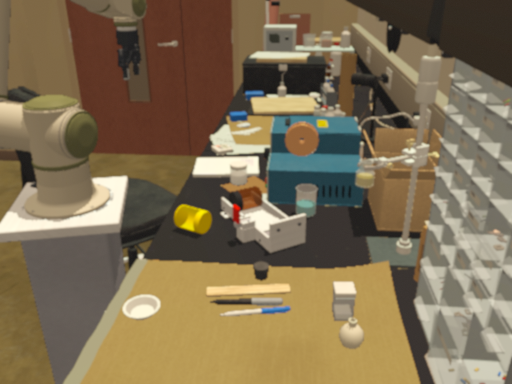

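View pics/top0.png

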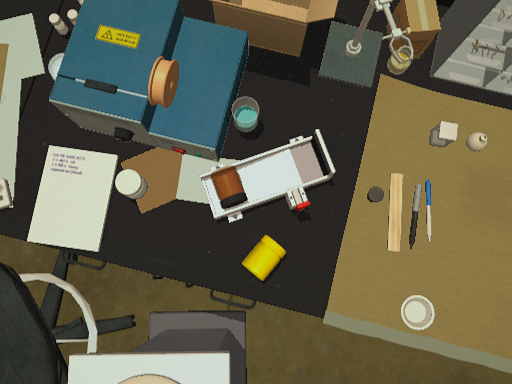

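View pics/wrist0.png

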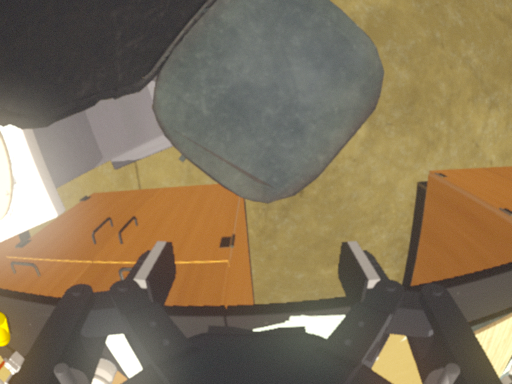

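```bash
python3 - <<'E'
import cv2
a=cv2.imread('pics/top0.png')[120:250,180:350]; cv2.imwrite('pics/topz.png',cv2.resize(a,None,fx=4.6,fy=4.6,interpolation=cv2.INTER_CUBIC))
a=cv2.imread('pics/side0.png')[150:270,160:340]; cv2.imwrite('pics/sidez.png',cv2.resize(a,None,fx=4.4,fy=4.4,interpolation=cv2.INTER_CUBIC))
E
```

```text
(no output)
```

View pics/topz.png

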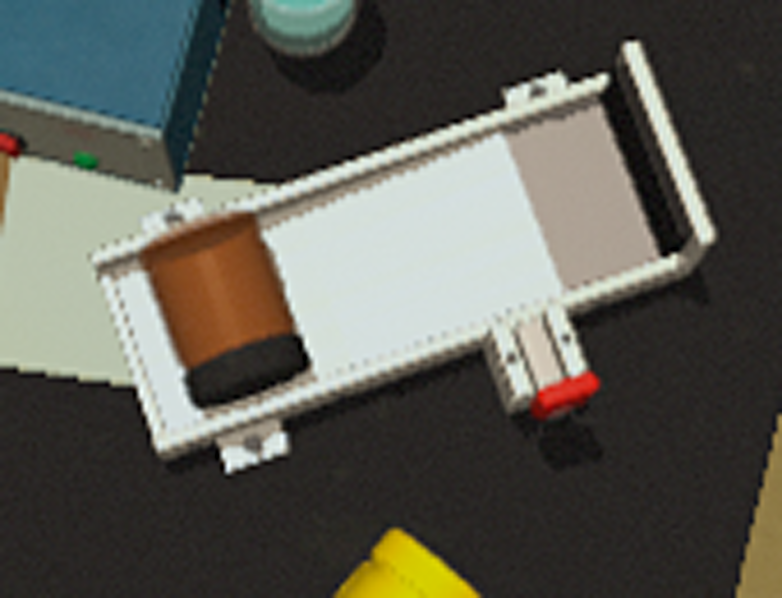

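View pics/sidez.png

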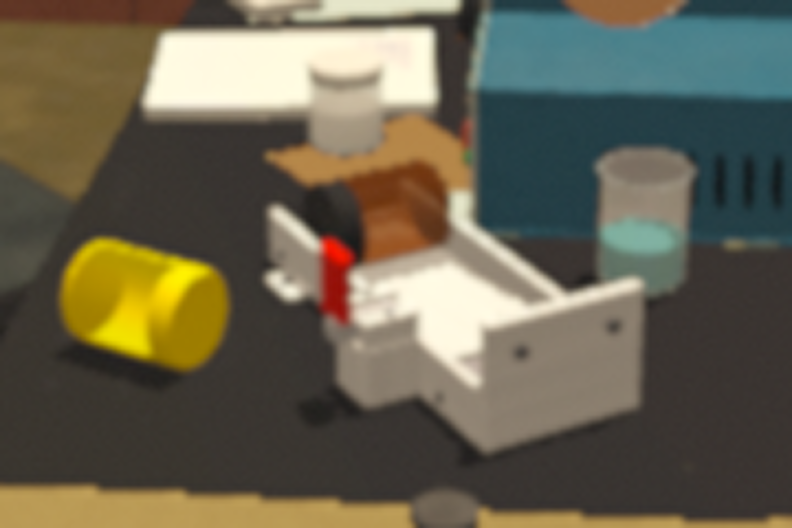

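```bash
cat > h.py <<'E'
import numpy as np, cv2
from rig import ctrl
np.set_printoptions(precision=3,suppress=True)
def proj(name,P):
    c=ctrl.calibration(name); E=c["extrinsics"];K=c["camera_matrix"]
    q=np.asarray(P,float)@E[:3,:3].T+E[:3,3]; q=q@K.T; return q[:,:2]/q[:,2:]
def ray(name,uv):
    c=ctrl.calibration(name); E=c["extrinsics"];K=c["camera_matrix"]
    d=np.linalg.inv(K)@np.r_[uv,1]; R=E[:3,:3]; return -R.T@E[:3,3], R.T@d
def atz(name,uv,z):
    o,d=ray(name,uv); return o+d*(z-o[2])/d[2]
def g2w(p,P):
    x,y,a=p[:3]; P=np.asarray(P,float).reshape(-1,3); c,s=np.cos(a),np.sin(a)
    return np.c_[x+c*P[:,0]-s*P[:,1], y+s*P[:,0]+c*P[:,1], P[:,2]]
E
cat > fit.py <<'E'
from h import *
from scipy.optimize import least_squares
T=[((503,135),(60,41.5,22)),((95,258),(-136,47.5,34)),((165,450),(-136,-47.5,34)),((625,42),(108,47.5,74)),((703,240),(108,-47.5,74)),((565,293),(60,-41.5,22))]
S=[((483,332),(122,-47.5,74)),((642,283),(122,47.5,74)),((487,450),(122,-47.5,0)),((640,405),(122,47.5,0)),((337,280),(36,-93,72))]
uvT=np.array([t[0] for t in T])/4.6+[180,120]; uvS=np.array([t[0] for t in S])/4.4+[160,150]
PT=[t[1] for t in T];PS=[t[1] for t in S]
f=lambda p:np.r_[(proj("top",g2w(p,PT))-uvT).ravel(),(proj("side",g2w(p,PS))-uvS).ravel()]
for a in(-1.3,):
    r=least_squares(f,[450,-200,a],loss='soft_l1'); print(r.x,np.degrees(r.x[2]),r.cost); print(f(r.x).reshape(-1,2))
rt=least_squares(lambda p:f(p)[:12],[450,-200,-1.3]); print(rt.x)
np.save('g.npy',r.x)
p=r.x
for n,nm in(("top","top0"),("side","side0")):
    im=cv2.imread(f'pics/{nm}.png'); k=4; im=cv2.resize(im,None,fx=k,fy=k,interpolation=cv2.INTER_CUBIC)
    def L(A,c):
        q=((proj(n,g2w(p,A))+.5)*k).astype(int); cv2.polylines(im,[q.reshape(-1,1,2)],False,c,1)
    L([(-136,47.5,34),(108,47.5,34)],(0,255,0));L([(-136,-47.5,34),(108,-47.5,34)],(0,255,0))
    L([(-136,41.5,16),(-136,-41.5,16)],(0,255,0));L([(60,41.5,22),(60,-41.5,22)],(255,0,0))
    L([(108,47.5,74),(108,-47.5,74),(122,-47.5,74),(122,47.5,74)],(0,0,255))
    L([(23,-93.5,50),(49,-93.5,50),(49,-93.5,90),(23,-93.5,90),(23,-93.5,50)],(255,0,255))
    L([(19,-47,52),(19,-80,52),(53,-80,52),(53,-47,52)],(255,255,0))
    o=(180,120) if n=="top" else (160,150)
    cv2.imwrite(f'pics/ov_{n}.png',im[o[1]*k:o[1]*k+560,o[0]*k:o[0]*k+720])
E
python3 fit.py
```

```text
[ 505.181 -247.16    -1.227] -70.28776491938528 10.425353041325906
[[ 0.476 -1.766]
 [-0.302 -0.756]
 [-0.08   0.631]
 [-2.808  0.82 ]
 [-2.016  1.139]
 [ 1.395  0.124]
 [ 1.394 -0.842]
 [ 0.866  0.341]
 [ 0.199  1.323]
 [ 0.058  0.767]
 [-1.968  1.105]]
[ 505.268 -248.342   -1.227]
```

View pics/ov_top.png

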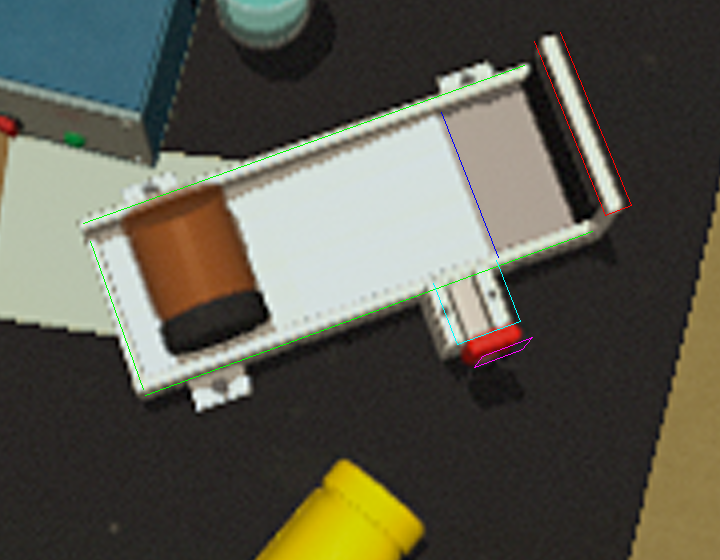

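View pics/ov_side.png

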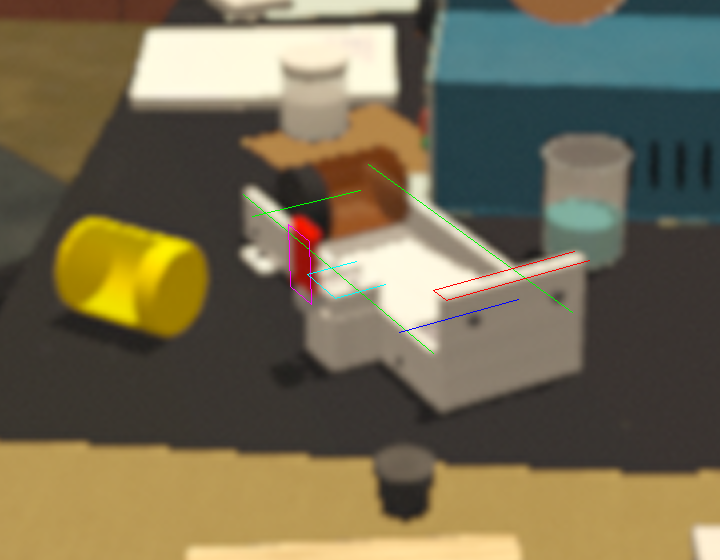

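```bash
cat > fit2.py <<'E'
from h import *
from scipy.optimize import least_squares
# 4x overlay px of top
T=[((81,225),(-136,47.5,34)),((143,397),(-136,-47.5,34)),((441,112),(60,41.5,22)),((497,257),(60,-41.5,22)),((560,42),(122,47.5,74)),((629,207),(122,-47.5,74))]
S=[((442,301),(122,-47.5,74)),((583,254),(122,47.5,74)),((441,412),(122,-47.5,0)),((583,369),(122,47.5,0))]
uvT=np.array([t[0] for t in T])/4+[180,120]-.375; uvS=np.array([t[0] for t in S])/4+[160,150]-.375
PT=[t[1] for t in T];PS=[t[1] for t in S]
fT=lambda p:(proj("top",g2w(p,PT))-uvT).ravel()
fS=lambda p:(proj("side",g2w(p,PS))-uvS).ravel()
for nm,f in(("T",fT),("S",fS),("B",lambda p:np.r_[fT(p),fS(p)])):
    r=least_squares(f,[500,-250,-1.227]); print(nm,r.x,np.degrees(r.x[2]))
    if nm!="B":print(f(r.x).reshape(-1,2)*1.)
np.save('g.npy',r.x); p=r.x
for cam in("top","side"):
  for lab in("jar_center","keeper_tab","ramp_edge","stop_face","salt_jar","beaker","stopper"):
    for d in ctrl.recognise(lab,cam)[:2]:
        uv=d["point"][::-1]; z={"jar_center":50,"keeper_tab":72,"ramp_edge":22,"stop_face":46}.get(lab,30)
        w=atz(cam,uv,z); c,s=np.cos(p[2]),np.sin(p[2]); dd=w[:2]-p[:2]
        print(cam,lab,round(d["confidence"],2),np.round(uv,1),w, "gut",np.round([c*dd[0]+s*dd[1],-s*dd[0]+c*dd[1]],1))
from scipy.spatial.transform import Rotation as R
q=ctrl.sense()["ee_rot"]; print(R.from_quat(np.r_[q[1:],q[0]]).as_matrix())
E
python3 fit2.py
```

```text
T [ 503.85  -246.559   -1.231] -70.55346149091076
[[ 0.178 -0.226]
 [-0.092 -0.013]
 [-0.187  0.66 ]
 [ 0.04   0.731]
 [-0.168 -1.633]
 [ 0.223  0.497]]
S [ 502.853 -243.74    -1.217] -69.71215068450141
[[ 0.276 -0.942]
 [ 0.326  0.744]
 [ 0.262  0.232]
 [-0.903  0.077]]
B [ 503.811 -246.159   -1.23 ] -70.4666036148753
top jar_center 0.65 [226.9 185.2] [ 479.734 -158.488   50.   ] gut [-90.7   6.6]
top jar_center 0.64 [130.2 182.8] [486.676  35.925  50.   ] gut [-271.6   78.2]
top keeper_tab 0.21 [300.4 198. ] [ 448.489 -303.519   72.   ] gut [ 35.6 -71.3]
top ramp_edge 0.61 [278.7 172.8] [ 510.327 -265.05    22.   ] gut [20.  -0.2]
top stop_face 0.9 [279.6 174.9] [ 500.702 -265.348   46.   ] gut [17.  -9.3]
top salt_jar 0.89 [132.2 182.9] [490.411  37.089  30.   ] gut [-271.4   82.1]
top beaker 0.89 [245.6 112.2] [ 640.676 -197.119   30.   ] gut [ -0.5 145.4]
top stopper 0.8 [375.  194.1] [ 461.768 -461.706   30.   ] gut [ 189.1 -111.7]
top stopper 0.65 [299.1 199.1] [ 453.034 -305.238   30.   ] gut [ 38.7 -67.6]
side jar_center 0.94 [246.9 197.3] [ 479.483 -177.27    50.   ] gut [-73.1   0.1]
side jar_center 0.84 [192.  220.7] [ 332.944 -281.704   50.   ] gut [ -23.6 -172.9]
side keeper_tab 0.46 [235.7 221.4] [ 427.765 -345.193   72.   ] gut [  67.9 -104.8]
side ramp_edge 0.61 [266.3 225.4] [ 509.35  -285.102   22.   ] gut [38.6 -7.8]
side stop_face 0.65 [268.2 222.6] [ 507.639 -316.077   46.   ] gut [ 67.2 -19.8]
side salt_jar 0.8 [237.1 170.7] [486.839  60.782  30.   ] gut [-294.9   86.6]
side beaker 0.64 [307.9 198.3] [ 644.818 -170.929   30.   ] gut [-23.8 158. ]
side stopper 0.74 [262.1 267.8] [ 462.992 -475.645   30.   ] gut [ 202.6 -115.2]
[[ 0.     0.326  0.945]
 [ 0.     0.945 -0.326]
 [-1.     0.     0.   ]]
```

Emit:
{"api": "move_arm", "payload": {"targets": [[[0.4, 0, 0, 0, 0.143, 0, 0], [0.4, 0, 0, 0, 0.143, 0, 0], [0.4, 0, 0, 0, 0.143, 0, 0], [0.4, 0, 0, 0, 0.143, 0, 0], [0.4, 0, 0, 0, 0.143, 0, 0]]]}}

```text
time_s: 1.35
eef_pos: [171.0, 496.4, 204.3]
ee_rot: [0.605, 0.366, 0.605, -0.366]
force: [-0.5, -0.2, -0.6]
grip_width: 0.404
```

Emit:
{"api": "move_arm", "payload": {"targets": [[[0.4, 0, 0, 0, 0.143, 0, 0], [0.4, 0, 0, 0, 0, 0, 0]]]}}

```text
time_s: 1.55
eef_pos: [171.0, 496.4, 204.3]
ee_rot: [0.577, 0.408, 0.577, -0.408]
force: [-0.3, 0.7, 0.4]
grip_width: 0.399
```

```bash
cat > st.py <<'E'
from h import *
from scipy.spatial.transform import Rotation as R
p=np.load('g.npy')
def state():
    s=ctrl.sense(); q=s["ee_rot"]; M=R.from_quat(np.r_[q[1:],q[0]]).as_matrix()
    c,sn=np.cos(p[2]),np.sin(p[2]); dd=s["eef_pos"][:2]-p[:2]
    g=np.array([c*dd[0]+sn*dd[1],-sn*dd[0]+c*dd[1],s["eef_pos"][2]])
    f=s["force"]; fg=[c*f[0]+sn*f[1],-sn*f[0]+c*f[1],f[2]]
    print("t",s["time_s"],"gut",g,"Fg",np.round(fg,2),"grip",s["grip_width"],"yaw err deg",np.degrees(np.arctan2(M[1,2],M[0,2])-p[2]),"tilt",M[2])
    return g,M,s
if __name__=="__main__":state()
E
python3 st.py
```

```text
t 1.55 gut [-811.063  -65.364  204.297] Fg [-0.79 -0.03  0.39] grip 0.39858705156435864 yaw err deg -0.1008193241485592 tilt [-1. -0. -0.]
```

Emit:
{"api": "move_arm", "payload": {"targets": [[[0.4, 0, 0.03, 0.3, 0, 0, 0], [0.4, 0, 0.03, 0.3, 0, 0, 0], [0.4, 0, 0.03, 0.3, 0, 0, 0], [0.4, 0, 0.03, 0.3, 0, 0, 0], [0.4, 0, 0.03, 0.3, 0, 0, 0]]]}}

```text
time_s: 2.05
eef_pos: [267.7, 290.2, 204.4]
ee_rot: [0.579, 0.407, 0.578, -0.406]
force: [0.8, -0.5, -0.4]
grip_width: 0.398
```

Emit:
{"api": "move_arm", "payload": {"targets": [[[0.4, 0, 0.03, 0.3, 0, 0, 0], [0.4, 0, 0.03, 0.3, 0, 0, 0], [0.4, 0, 0.03, 0.3, 0, 0, 0], [0.4, 0, 0.03, 0.3, 0, 0, 0], [0.4, 0, 0.03, 0.3, 0, 0, 0]]]}}

```text
time_s: 2.55
eef_pos: [364.2, 85.4, 204.6]
ee_rot: [0.579, 0.407, 0.578, -0.407]
force: [0.6, 1.1, 0.2]
grip_width: 0.396
```

Emit:
{"api": "move_arm", "payload": {"targets": [[[0.4, 0, 0.03, 0.3, 0, 0, 0], [0.4, 0, 0.03, 0.3, 0, 0, 0], [0.4, 0, 0.03, 0.3, 0, 0, 0], [0.4, 0, 0.03, 0.2, 0, 0, 0], [0.4, 0, 0, 0, 0, 0, 0]]]}}

```text
time_s: 3.05
eef_pos: [436.8, -65.1, 204.0]
ee_rot: [0.578, 0.408, 0.578, -0.408]
force: [-0.5, -0.3, 0.6]
grip_width: 0.397
```

```bash
python3 - <<'E'
from st import *
state()
im=ctrl.capture("wrist"); cv2.imwrite("pics/w1.png",im[:,:,::-1])
im=ctrl.capture("top"); cv2.imwrite("pics/t1.png",cv2.resize(im[:,:,::-1][90:260,150:360],None,fx=3.5,fy=3.5))
E
```

```text
t 3.05 gut [-193.014   -2.609  203.987] Fg [ 0.11 -0.62  0.58] grip 0.3967425155857997 yaw err deg 0.017472183557879252 tilt [-1. -0.  0.]
```

View pics/w1.png

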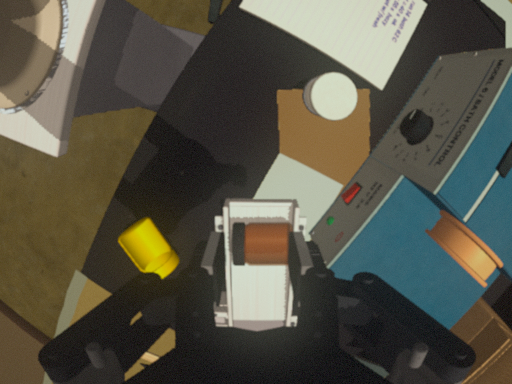

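View pics/t1.png

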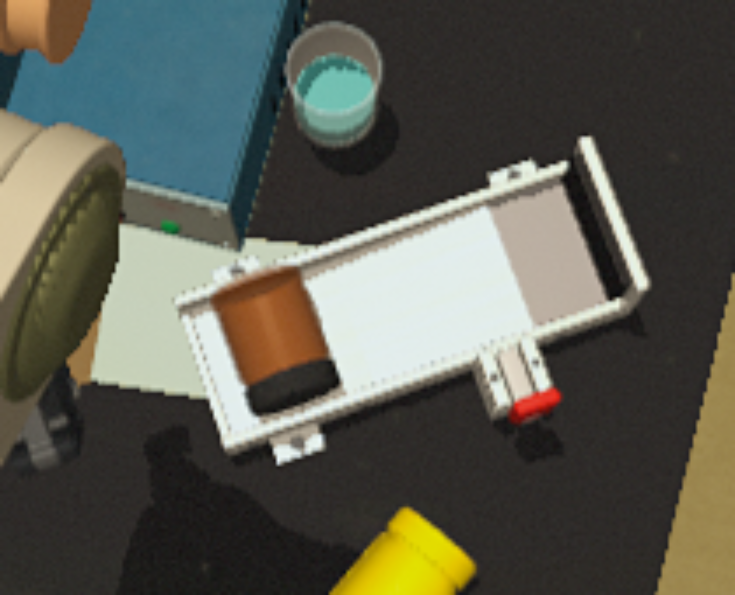

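```bash
cat >> st.py <<'E'
def wr(uv,z,g=None,M=None,s=None):
    c=ctrl.calibration("wrist");K=c["camera_matrix"];T=c["tool_from_camera"]
    d=(np.array(uv,float)-K[:2,2])/K[0,0]; r=np.hypot(*d); v=np.r_[np.sin(r)*d/r,np.cos(r)]
    o=M@T[:3,3]+s["eef_pos"]; v=M@(T[:3,:3]@v); w=o+v*(z-o[2])/v[2]
    cc,sn=np.cos(p[2]),np.sin(p[2]); dd=w[:2]-p[:2]
    return np.round([cc*dd[0]+sn*dd[1],-sn*dd[0]+cc*dd[1]],1)
E
python3 - <<'E'
from st import *
a=cv2.imread('pics/w1.png')[185:340,195:325]; cv2.imwrite('pics/w1z.png',cv2.resize(a,None,fx=4,fy=4,interpolation=cv2.INTER_CUBIC))
E
```

```text
(no output)
```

View pics/w1z.png

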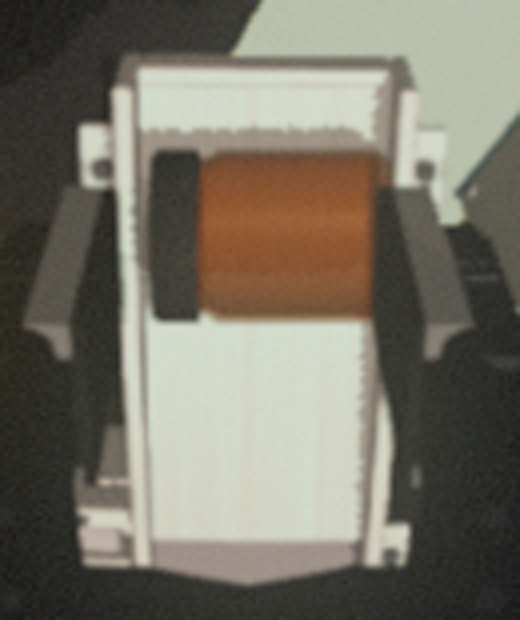

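```bash
python3 - <<'E'
from st import *
g,M,s=state()
f=lambda x,y,z:print((x,y,z),wr((195+x/4-.4,185+y/4-.4),z,g,M,s))
for a in[(113,88,34),(132,88,34),(400,90,34),(416,90,34),(137,68,16),(390,68,16),(140,540,22),(372,540,22),(152,235,38),(375,235,38),(260,150,45),(260,320,38)]:f(*a)
E
```

```text
t 3.15 gut [-196.029   -2.806  204.087] Fg [-0.45 -0.11 -0.21] grip 0.3997275092990209 yaw err deg 0.09067213258267394 tilt [-1.    -0.    -0.001]
(113, 88, 34) [-140.9  -43.6]
(132, 88, 34) [-140.9  -37.7]
(400, 90, 34) [-140.4   44.7]
(416, 90, 34) [-140.4   49.7]
(137, 68, 16) [-140.8  -37.7]
(390, 68, 16) [-141.    43.6]
(140, 540, 22) [ 55.9 -44. ]
(372, 540, 22) [55.9 47.2]
(152, 235, 38) [-92.  -32.6]
(375, 235, 38) [-92.   38.7]
(260, 150, 45) [-125.3    1.6]
(260, 320, 38) [-60.    2.1]
```

Emit:
{"api": "move_arm", "payload": {"targets": [[[0.4, 0.0, 0.03, 0.25, 0, 0, 0], [0.4, 0.26, 0, 0, 0, 0, 0], [0.4, 0.3, 0, 0, 0, 0, 0], [0.4, 0.2, 0, 0, 0, 0, 0], [0.4, 0, 0, 0, 0, 0, 0]]]}}

```text
time_s: 3.65
eef_pos: [450.3, -94.1, 87.6]
ee_rot: [0.576, 0.407, 0.581, -0.407]
force: [0.1, 0.4, 1.1]
grip_width: 0.402
```

Emit:
{"api": "move_arm", "payload": {"targets": [[[0.4, 0.2, 0, 0, 0, 0, 0], [0.4, 0.2, 0, 0, 0, 0, 0], [0.4, 0, 0, 0, 0, 0, 0], [0.4, 0, 0, 0, 0, 0, 0]]]}}

```text
time_s: 4.05
eef_pos: [453.4, -96.1, 32.1]
ee_rot: [0.578, 0.408, 0.577, -0.408]
force: [0.8, 0.0, 0.3]
grip_width: 0.401
```

```bash
python3 - <<'E'
from st import *
state()
im=ctrl.capture("wrist"); cv2.imwrite("pics/w2.png",im[:,:,::-1])
im=ctrl.capture("side"); cv2.imwrite("pics/s2.png",cv2.resize(im[:,:,::-1][90:270,130:350],None,fx=3.3,fy=3.3))
E
```

```text
t 4.05 gut [-158.319    2.676   32.137] Fg [0.23 0.78 0.26] grip 0.40087311168565287 yaw err deg 0.05924360266431785 tilt [-1.     0.001  0.001]
```

View pics/w2.png

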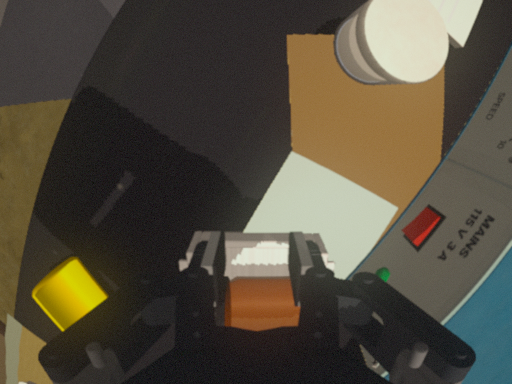

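View pics/s2.png

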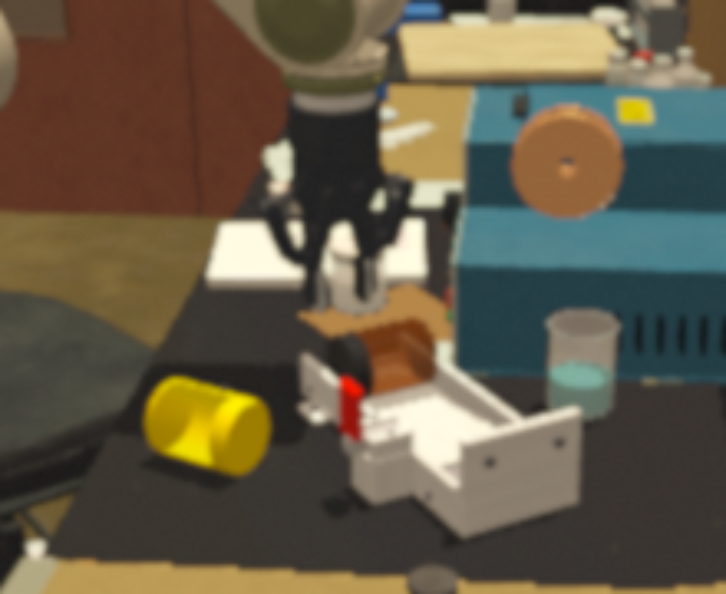

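Emit:
{"api": "move_arm", "payload": {"targets": [[[0.4, 0, -0.005, 0.05, 0, 0, 0], [0.4, 0, 0, 0.05, 0, 0, 0], [0.4, 0, 0, 0.04, 0, 0, 0], [0.4, 0, 0, 0.03, 0, 0, 0], [0.4, 0, 0, 0.03, 0, 0, 0]]]}}

```text
time_s: 4.65
eef_pos: [462.0, -125.2, 30.3]
ee_rot: [0.577, 0.408, 0.577, -0.408]
force: [0.9, 1.3, 0.1]
grip_width: 0.398
```

Emit:
{"api": "move_arm", "payload": {"targets": [[[0.4, 0, 0, 0.03, 0, 0, 0], [0.4, 0, 0, 0.03, 0, 0, 0], [0.4, 0, 0, 0.03, 0, 0, 0], [0.4, 0, 0, 0.03, 0, 0, 0], [0.4, 0, 0, 0.03, 0, 0, 0]]]}}

```text
time_s: 5.15
eef_pos: [469.9, -146.1, 32.7]
ee_rot: [0.578, 0.408, 0.577, -0.408]
force: [-10.7, 6.8, 38.9]
grip_width: 0.396
```

```bash
cat > look.py <<'E'
import sys
from st import *
state(); n=sys.argv[1]
im=ctrl.capture("top")[:,:,::-1][110:240,190:350]; a=cv2.resize(im,None,fx=3.4,fy=3.4,interpolation=cv2.INTER_CUBIC)
im=ctrl.capture("side")[:,:,::-1][120:260,210:320]; b=cv2.resize(im,None,fx=442/140,fy=442/140,interpolation=cv2.INTER_CUBIC)
b=b[:, :256]; b=cv2.resize(im,(256,326)); b=cv2.copyMakeBorder(b,0,442-326,0,0,cv2.BORDER_CONSTANT)
cv2.imwrite(f"pics/{n}.png",np.hstack([a,b])); print(a.shape,b.shape)
E
python3 look.py p1
```

```text
t 5.15 gut [-105.668    1.54    32.652] Fg [-10.02  -7.81  38.89] grip 0.3955743875073474 yaw err deg 0.005400402793679871 tilt [-1.     0.001  0.001]
(442, 544, 3) (442, 256, 3)
```

View pics/p1.png

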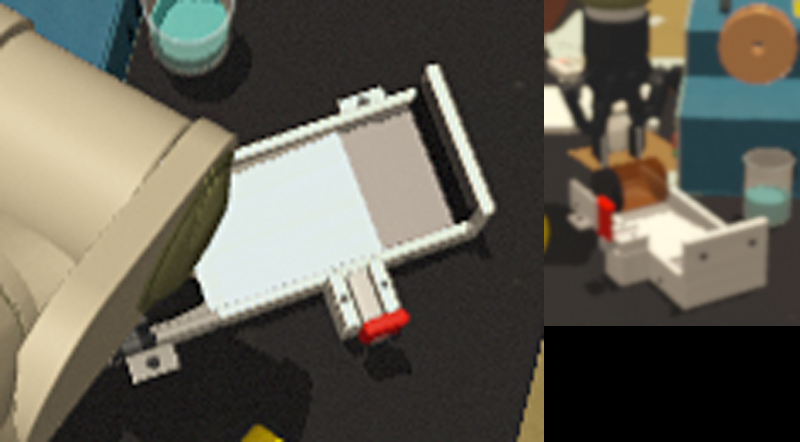

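```bash
python3 - <<'E'
from st import *
state()
im=ctrl.capture("wrist"); cv2.imwrite("pics/w3.png",cv2.resize(im[:,:,::-1][200:384,160:360],None,fx=3.2,fy=3.2))
im=ctrl.capture("side"); cv2.imwrite("pics/s3.png",cv2.resize(im[:,:,::-1][150:260,200:320],None,fx=5,fy=5,interpolation=cv2.INTER_CUBIC))
E
```

```text
t 5.25 gut [-104.943    1.574   32.988] Fg [-7.68 -7.74 31.35] grip 0.4012534415209613 yaw err deg -0.006390821107364762 tilt [-1.     0.001  0.002]
```

View pics/w3.png

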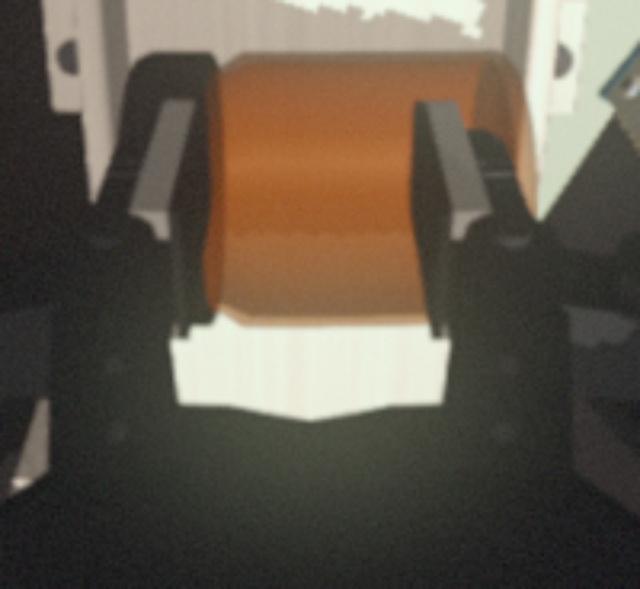

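View pics/s3.png

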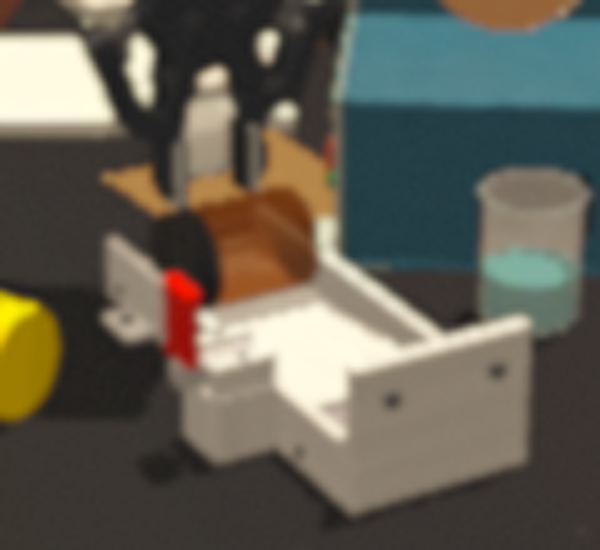

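```bash
python3 - <<'E'
from st import *
g,M,s=state()
f=lambda x,y,z:print((x,y,z),wr((160+x/3.2,200+y/3.2),z,g,M,s))
for a in[(300,50,45),(300,320,38),(165,100,30),(180,100,45),(180,100,60),(180,100,66),(150,230,66),(175,330,40)]:f(*a)
def P(t):
    c=ctrl.calibration("wrist");K=c["camera_matrix"];T=np.linalg.inv(c["tool_from_camera"])
    v=T[:3,:3]@np.array(t,float)+T[:3,3]; th=np.arctan2(np.hypot(v[0],v[1]),v[2]); d=v[:2]/np.hypot(v[0],v[1])*th*K[0,0]+K[:2,2]
    return (d-[160,200])*3.2
for t in[(0,0,0),(0,-17,-11),(0,-17,11),(0,-31,-11),(-8,-17,-11),(-8,-17,11),(-40,-17,-11),(-40,-17,11)]:print(t,P(t))
E
```

```text
t 5.35 gut [-105.263    1.548   32.898] Fg [-7.8  -7.63 30.54] grip 0.3982133581348338 yaw err deg 5.516846161667299e-05 tilt [-1.     0.001  0.002]
(300, 50, 45) [-115.8    0.5]
(300, 320, 38) [-48.2   0.2]
(165, 100, 30) [-98.2 -27. ]
(180, 100, 45) [-105.7  -21.7]
(180, 100, 60) [-113.   -19.5]
(180, 100, 66) [-116.   -18.6]
(150, 230, 66) [-90.7 -25.3]
(175, 330, 40) [-46.3 -27.1]
(0, 0, 0) [306.182  75.293]
(0, -17, -11) [217.412  22.654]
(0, -17, 11) [221.296 124.647]
(0, -31, -11) [145.415  22.191]
(-8, -17, -11) [213.517  38.538]
(-8, -17, 11) [217.856 143.729]
(-40, -17, -11) [194.261 117.977]
(-40, -17, 11) [201.311 236.805]
```

Emit:
{"api": "move_arm", "payload": {"targets": [[[0.4, -0.05, 0, 0, 0, 0, 0], [0.4, -0.15, 0, 0, 0, 0, 0], [0.4, -0.2, 0, -0.1, 0, 0, 0], [0.4, 0, 0, -0.25, 0, 0, 0], [0.4, 0, 0, -0.1, 0, 0, 0]]]}}

```text
time_s: 5.85
eef_pos: [446.1, -80.5, 90.7]
ee_rot: [0.578, 0.408, 0.578, -0.408]
force: [-0.6, 0.3, 0.0]
grip_width: 0.403
```

Emit:
{"api": "move_arm", "payload": {"targets": [[[0.4, 0, 0, 0, 0, 0, 0], [0.4, 0, 0, 0, 0, 0, 0]]]}}

```text
time_s: 6.05
eef_pos: [447.2, -82.7, 90.1]
ee_rot: [0.578, 0.408, 0.578, -0.408]
force: [-0.1, -1.0, 0.1]
grip_width: 0.399
```

```bash
python3 - <<'E'
from st import *
g,M,s=state()
im=ctrl.capture("wrist"); cv2.imwrite("pics/w4.png",cv2.resize(im[:,:,::-1][180:384,140:370],None,fx=3,fy=3))
im=ctrl.capture("side");k=4
im=np.ascontiguousarray(im[:,:,::-1])
a=cv2.resize(im,None,fx=k,fy=k,interpolation=cv2.INTER_CUBIC)
for t in[(0,0,0),(-20,0,0),(-40,0,0),(-73,0,0),(-20,30,0),(-20,-30,0)]:
    w=s["eef_pos"]+M@np.array(t); u=proj("side",[w])[0]; print(t,u)
    cv2.circle(a,tuple(int(v) for v in (u+.5)*k),3,(0,255,0),-1)
cv2.imwrite("pics/s4.png",a[70*k:260*k,160*k:340*k])
E
```

```text
t 6.05 gut [-172.949    1.259   90.15 ] Fg [ 0.93 -0.47  0.13] grip 0.3988083754741548 yaw err deg 0.00010169674696948293 tilt [-1. -0.  0.]
(0, 0, 0) [229.484 170.372]
(-20, 0, 0) [229.277 163.473]
(-40, 0, 0) [229.068 156.483]
(-73, 0, 0) [228.716 144.747]
(-20, 30, 0) [239.127 161.49 ]
(-20, -30, 0) [219.22  165.497]
```

View pics/w4.png

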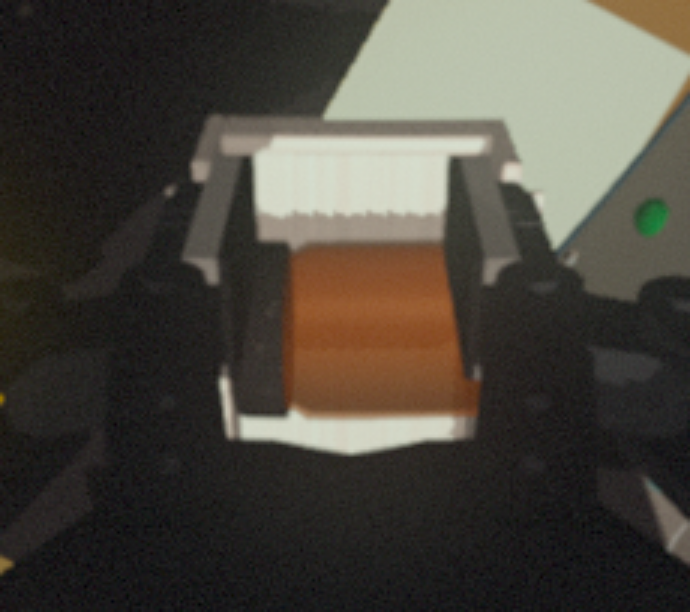

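View pics/s4.png

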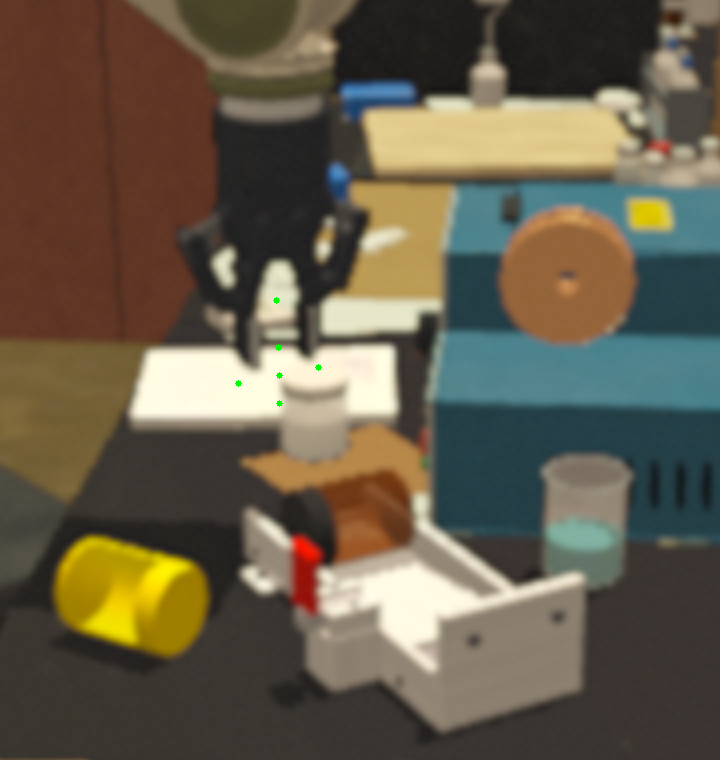

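Emit:
{"api": "move_arm", "payload": {"targets": [[[0.4, 0.2, 0.013, 0.1, 0, 0, 0], [0.4, 0.2, 0, 0, 0, 0, 0], [0.4, 0.15, 0, 0, 0, 0, 0], [0.4, 0.04, 0, 0, 0, 0, 0], [0.4, 0, 0, 0, 0, 0, 0]]]}}

```text
time_s: 6.65
eef_pos: [453.6, -96.1, 1.4]
ee_rot: [0.577, 0.408, 0.578, -0.408]
force: [-0.3, 0.2, 0.9]
grip_width: 0.405
```

```bash
cat > look2.py <<'E'
import sys
from st import *
g,M,s=state(); n=sys.argv[1]
a=ctrl.capture("wrist")[:,:,::-1][190:340,170:350]; a=cv2.resize(a,(480,400),interpolation=cv2.INTER_CUBIC)
b=ctrl.capture("side")[:,:,::-1][145:265,215:311]; b=cv2.resize(b,(320,400),interpolation=cv2.INTER_CUBIC)
cv2.imwrite(f"pics/{n}.png",np.hstack([a,b]))
E
python3 look2.py q1
```

```text
t 6.65 gut [-158.19     2.818    1.358] Fg [-0.25 -0.24  0.91] grip 0.40511720881001595 yaw err deg -0.061056779370369615 tilt [-1.    -0.001 -0.001]
```

View pics/q1.png

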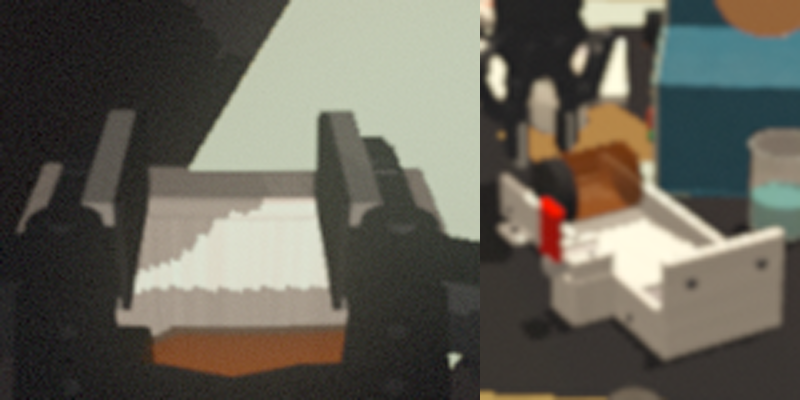

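Emit:
{"api": "move_arm", "payload": {"targets": [[[0.4, 0, 0, 0.05, 0, 0, 0], [0.4, 0, 0, 0.05, 0, 0, 0], [0.4, 0, 0, 0.04, 0, 0, 0], [0.4, 0, 0, 0.03, 0, 0, 0], [0.4, 0, 0, 0.03, 0, 0, 0]]]}}

```text
time_s: 7.25
eef_pos: [463.9, -124.5, 1.9]
ee_rot: [0.577, 0.408, 0.577, -0.408]
force: [0.6, 0.6, -0.3]
grip_width: 0.401
```

Emit:
{"api": "move_arm", "payload": {"targets": [[[0.4, 0, 0, 0.03, 0, 0, 0], [0.4, 0, 0, 0.03, 0, 0, 0], [0.4, 0, 0, 0.03, 0, 0, 0]]]}}

```text
time_s: 7.55
eef_pos: [468.3, -137.0, 1.8]
ee_rot: [0.577, 0.408, 0.578, -0.408]
force: [0.7, 0.5, 0.3]
grip_width: 0.4
```

```bash
python3 look2.py q2
```

```text
t 7.55 gut [-114.744    3.038    1.772] Fg [-0.25  0.87  0.25] grip 0.40032970821882546 yaw err deg -0.020127165057828775 tilt [-1. -0. -0.]
```

View pics/q2.png

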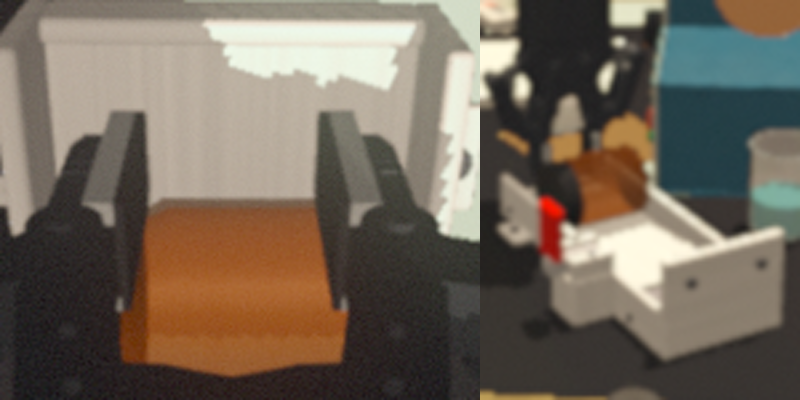

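Emit:
{"api": "move_arm", "payload": {"targets": [[[0.4, 0, 0, 0.03, 0, 0, 0], [0.4, 0, 0, 0.035, 0, 0, 0], [0.4, 0, 0, 0.035, 0, 0, 0], [0.4, 0, 0, 0.035, 0, 0, 0], [0.4, 0, 0, 0.035, 0, 0, 0]]]}}

```text
time_s: 8.15
eef_pos: [476.9, -161.3, 1.8]
ee_rot: [0.577, 0.408, 0.577, -0.408]
force: [-0.8, 0.8, -0.3]
grip_width: 0.4
```

```bash
python3 look2.py q3
```

```text
t 8.15 gut [-89.01    3.025   1.795] Fg [-1.02 -0.45 -0.28] grip 0.4004817517751798 yaw err deg -0.033275707604891035 tilt [-1.  0.  0.]
```

View pics/q3.png

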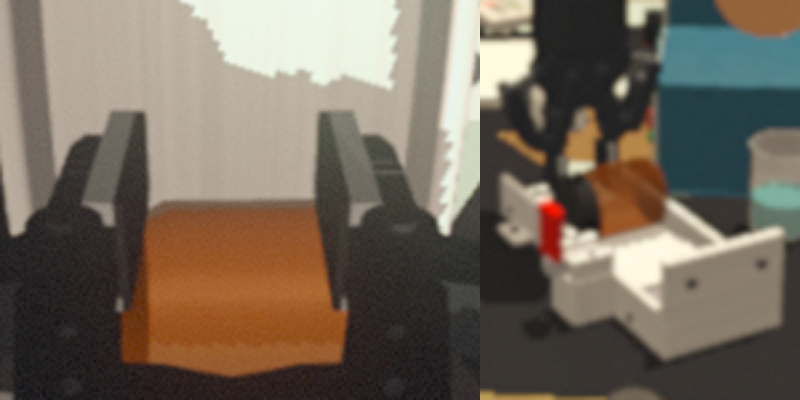

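Emit:
{"api": "move_arm", "payload": {"targets": [[[0.4, 0, 0, 0.035, 0, 0, 0], [0.4, 0, 0, 0.035, 0, 0, 0], [0.4, 0, 0, 0.035, 0, 0, 0], [0.4, 0, 0, 0.035, 0, 0, 0], [0.4, 0, 0, 0.035, 0, 0, 0]]]}}

```text
time_s: 8.75
eef_pos: [485.6, -185.9, 1.8]
ee_rot: [0.577, 0.408, 0.578, -0.408]
force: [-0.2, 0.7, 0.6]
grip_width: 0.401
```

Emit:
{"api": "move_arm", "payload": {"targets": [[[0.4, 0, 0, 0.035, 0, 0, 0], [0.4, 0, 0, 0.035, 0, 0, 0], [0.4, 0, 0, 0.035, 0, 0, 0], [0.4, 0, 0, 0.035, 0, 0, 0], [0.4, 0, 0, 0.035, 0, 0, 0]]]}}

```text
time_s: 9.25
eef_pos: [494.4, -210.7, 1.8]
ee_rot: [0.577, 0.408, 0.577, -0.408]
force: [-0.1, 2.1, 0.8]
grip_width: 0.403
```

```bash
python3 look2.py q4
```

```text
t 9.25 gut [-36.611   2.986   1.788] Fg [-1.97  0.6   0.84] grip 0.40250120122018435 yaw err deg -0.027319213392276026 tilt [-1. -0. -0.]
```

View pics/q4.png

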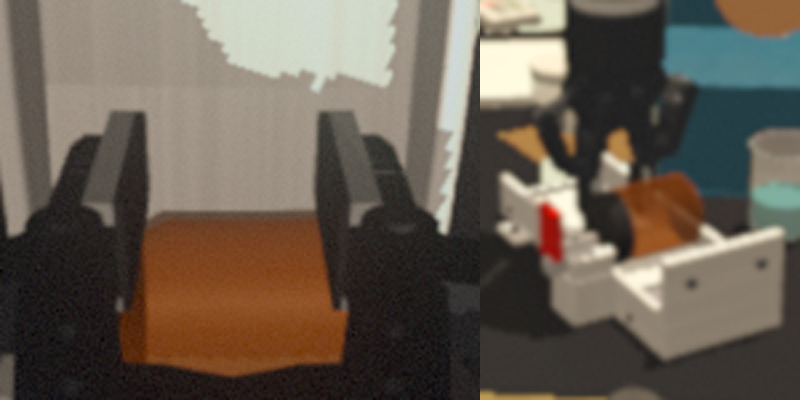

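Emit:
{"api": "move_arm", "payload": {"targets": [[[0.4, 0, 0, 0.035, 0, 0, 0], [0.4, 0, 0, 0.035, 0, 0, 0], [0.4, 0, 0, 0.035, 0, 0, 0], [0.4, 0, 0, 0.035, 0, 0, 0], [0.4, 0, 0, 0.035, 0, 0, 0]]]}}

```text
time_s: 9.85
eef_pos: [503.2, -235.5, 1.8]
ee_rot: [0.577, 0.408, 0.577, -0.408]
force: [-0.9, 2.0, 1.3]
grip_width: 0.401
```

Emit:
{"api": "move_arm", "payload": {"targets": [[[0.4, 0, 0, 0.035, 0, 0, 0], [0.4, 0, 0, 0.035, 0, 0, 0], [0.4, 0, 0, 0.03, 0, 0, 0], [0.4, 0, 0, 0.03, 0, 0, 0], [0.4, 0, 0, 0.03, 0, 0, 0]]]}}

```text
time_s: 10.35
eef_pos: [511.2, -257.9, 1.8]
ee_rot: [0.577, 0.408, 0.578, -0.408]
force: [-0.4, 0.8, 0.9]
grip_width: 0.401
```

```bash
python3 look2.py q5
```

```text
t 10.35 gut [13.535  2.996  1.765] Fg [-0.92 -0.09  0.93] grip 0.40137572102813884 yaw err deg -0.022479526182320013 tilt [-1. -0. -0.]
```

View pics/q5.png

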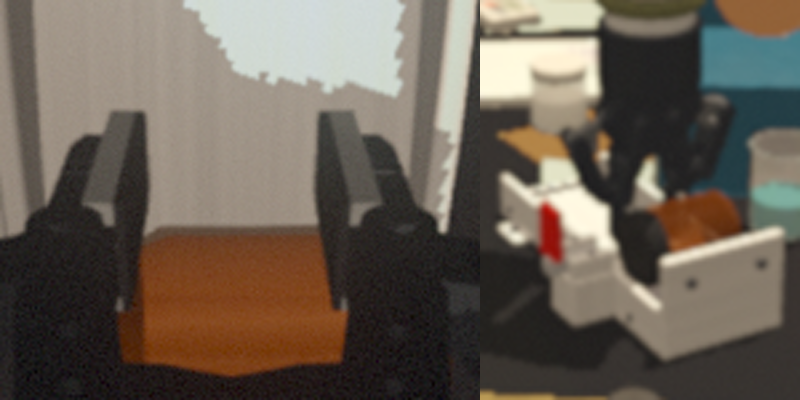

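Emit:
{"api": "move_arm", "payload": {"targets": [[[0.4, 0, 0, 0.02, 0, 0, 0], [0.4, 0, 0, 0.02, 0, 0, 0], [0.4, 0, 0, 0.02, 0, 0, 0], [0.4, 0, 0, 0.02, 0, 0, 0], [0.4, 0, 0, 0.02, 0, 0, 0]]]}}

```text
time_s: 10.95
eef_pos: [516.1, -272.1, 1.8]
ee_rot: [0.578, 0.408, 0.577, -0.408]
force: [-0.6, 0.4, -0.5]
grip_width: 0.4
```

```bash
python3 look2.py q6
```

```text
t 10.95 gut [28.531  2.97   1.779] Fg [-0.53 -0.43 -0.53] grip 0.3995420567802966 yaw err deg -0.023460581343836176 tilt [-1. -0.  0.]
```

View pics/q6.png

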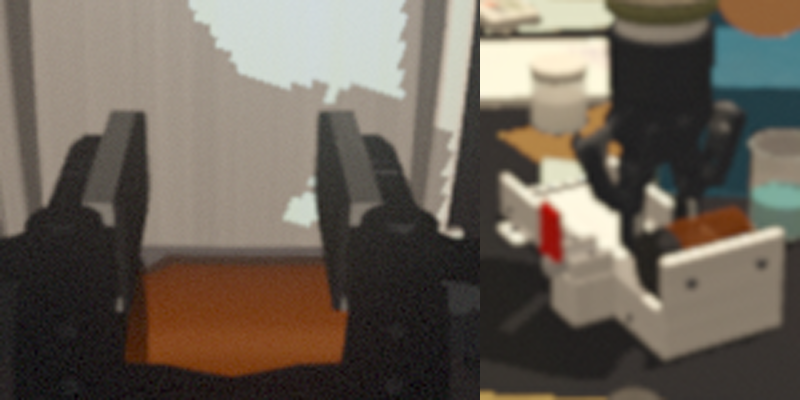

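Emit:
{"api": "move_arm", "payload": {"targets": [[[0.4, 0, 0, 0.015, 0, 0, 0], [0.4, 0, 0, 0.015, 0, 0, 0], [0.4, 0, 0, 0.015, 0, 0, 0], [0.4, 0, 0, 0.01, 0, 0, 0], [0.4, 0, 0, 0, 0, 0, 0]]]}}

```text
time_s: 11.55
eef_pos: [518.9, -279.7, 1.8]
ee_rot: [0.577, 0.408, 0.577, -0.408]
force: [-0.5, -0.3, 1.0]
grip_width: 0.397
```

```bash
python3 look2.py q7
```

```text
t 11.55 gut [36.685  2.964  1.777] Fg [ 0.05 -0.6   1.01] grip 0.39740234375938316 yaw err deg -0.0337375903200999 tilt [-1.  0.  0.]
```

View pics/q7.png

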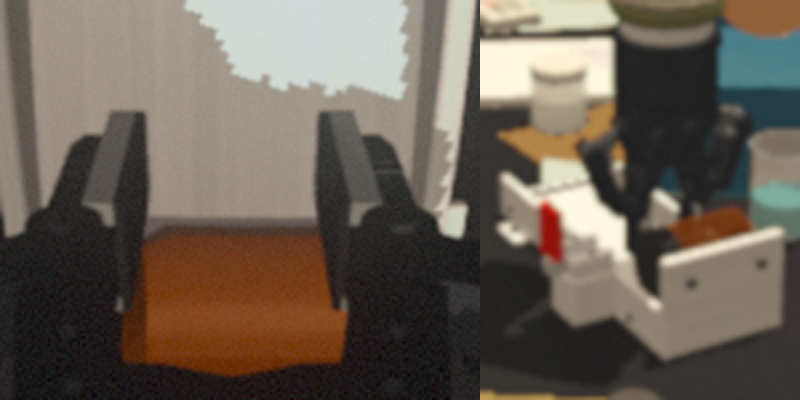

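Emit:
{"api": "move_arm", "payload": {"targets": [[[0.4, 0, 0, 0.01, 0, 0, 0], [0.4, 0, 0, 0.01, 0, 0, 0], [0.4, 0, 0, 0.005, 0, 0, 0], [0.4, 0, 0, 0, 0, 0, 0]]]}}

```text
time_s: 12.05
eef_pos: [519.6, -282.0, 1.6]
ee_rot: [0.576, 0.408, 0.578, -0.408]
force: [-3.0, 6.0, 3.1]
grip_width: 0.396
```

Emit:
{"api": "move_arm", "payload": {"targets": [[[0.4, 0, 0, -0.05, 0, 0, 0], [0.4, 0, 0, -0.15, 0, 0, 0], [0.4, -0.1, 0, -0.1, 0, 0, 0], [0.4, -0.3, 0, 0, 0, 0, 0], [0.4, -0.3, 0, 0, 0, 0, 0]]]}}

```text
time_s: 12.55
eef_pos: [504.5, -239.8, 107.7]
ee_rot: [0.577, 0.408, 0.578, -0.408]
force: [0.7, -0.9, 1.3]
grip_width: 0.401
```

Emit:
{"api": "move_arm", "payload": {"targets": [[[0, -0.1, 0, 0, 0, 0, 0], [0, 0, 0, -0.2, 0, 0, 0], [0, 0, -0.3, -0.2, 0, 0, 0], [0, 0, -0.2, 0, 0, 0, 0], [0, 0, 0, 0, 0, 0, 0]]]}}

```text
time_s: 13.05
eef_pos: [416.1, -210.1, 122.1]
ee_rot: [0.577, 0.408, 0.577, -0.409]
force: [0.9, 0.2, -0.5]
grip_width: 0.001
```

```bash
python3 - <<'E'
from st import *
g,M,s=state()
im=ctrl.capture("wrist"); cv2.imwrite("pics/w8.png",im[:,:,::-1])
im=ctrl.capture("top")[:,:,::-1]; cv2.imwrite("pics/t8.png",cv2.resize(im[110:250,180:350],None,fx=4.4,fy=4.4,interpolation=cv2.INTER_CUBIC))
im=ctrl.capture("side")[:,:,::-1]; cv2.imwrite("pics/s8.png",cv2.resize(im[100:260,190:330],None,fx=3.7,fy=3.7,interpolation=cv2.INTER_CUBIC))
E
```

```text
t 13.05 gut [-63.314 -70.625 122.064] Fg [ 0.16  0.91 -0.47] grip 0.0014667706146823372 yaw err deg -0.09411852134468426 tilt [-1. -0.  0.]
```

View pics/w8.png

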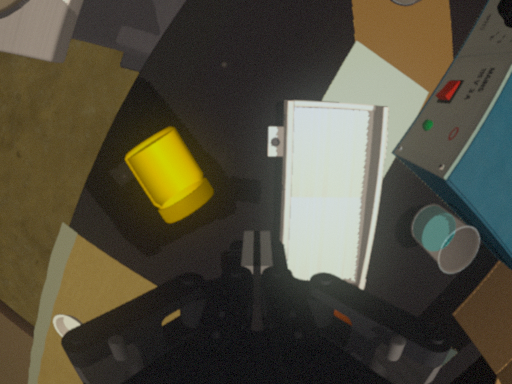

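View pics/t8.png

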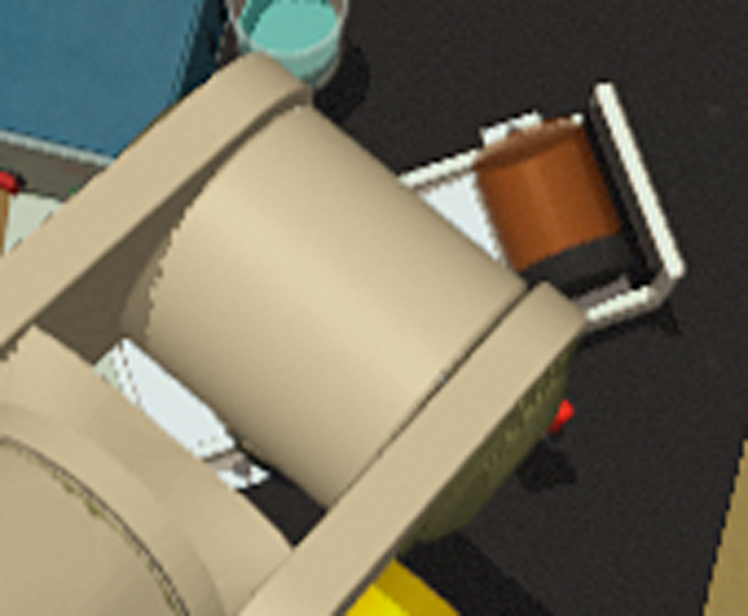

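View pics/s8.png

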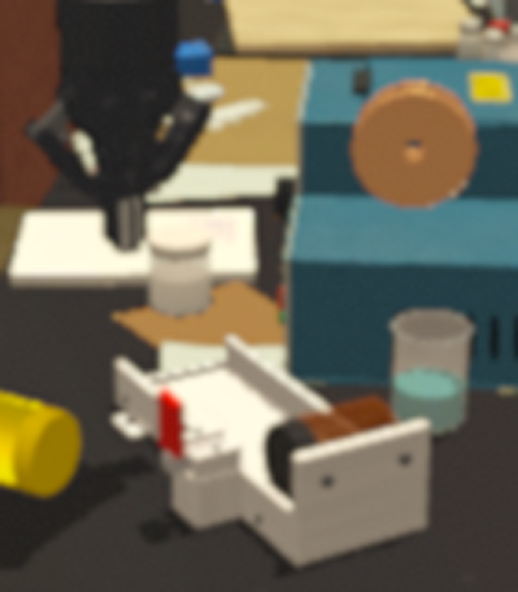

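Emit:
{"api": "move_arm", "payload": {"targets": [[[0, 0, -0.2, 0, 0, 0, 0], [0, 0, -0.15, 0.1, 0, 0, 0], [0, 0, 0, 0.3, 0, 0, 0], [0, 0, 0, 0.26, 0, 0, 0], [0, 0, 0, 0, 0, 0, 0]]]}}

```text
time_s: 13.7
eef_pos: [403.3, -324.6, 121.3]
ee_rot: [0.578, 0.408, 0.576, -0.409]
force: [-0.2, 0.0, 0.1]
grip_width: 0.002
```

```bash
python3 - <<'E'
from st import *
g,M,s=state()
im=ctrl.capture("wrist"); cv2.imwrite("pics/w9.png",cv2.resize(im[:,:,::-1][150:330,160:400],None,fx=3,fy=3))
im=ctrl.capture("side")[:,:,::-1]; cv2.imwrite("pics/s9.png",cv2.resize(im[100:260,190:330],None,fx=3.7,fy=3.7,interpolation=cv2.INTER_CUBIC))
E
```

```text
t 13.7 gut [  40.348 -120.991  121.312] Fg [-0.09 -0.23  0.14] grip 0.0022750076737548947 yaw err deg -0.12920591837890852 tilt [-1.     0.     0.002]
```

View pics/w9.png

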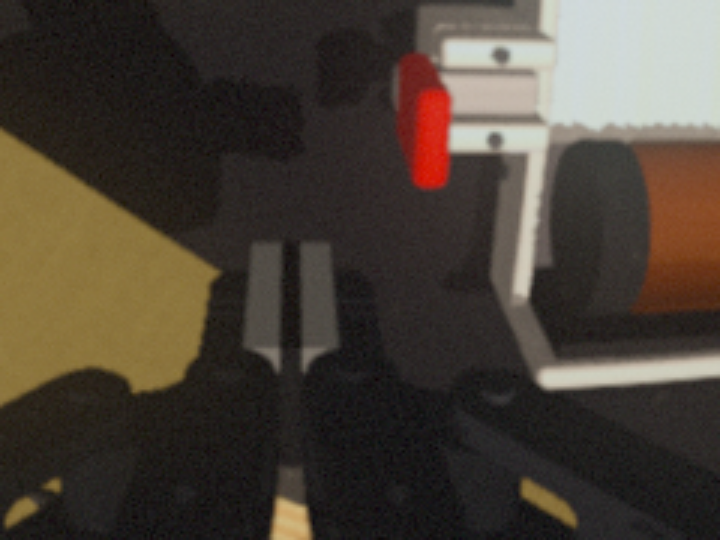

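View pics/s9.png

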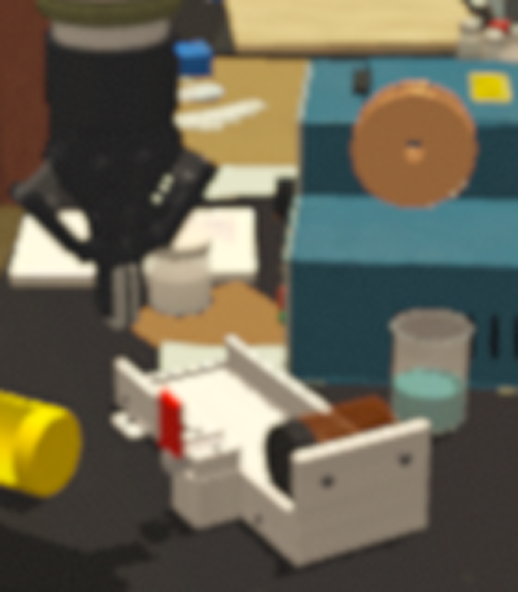

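```bash
python3 - <<'E'
from st import *
g,M,s=state()
f=lambda x,y,z:print((x,y,z),wr((160+x/3,150+y/3),z,g,M,s))
for a in[(418,92,90),(448,92,90),(418,186,90),(445,186,90),(402,58,50),(252,243,s["eef_pos"][2]-0+31),(330,243,s["eef_pos"][2]+31)]:f(*a)
E
```

```text
t 13.8 gut [  36.64  -120.683  121.128] Fg [-0.64 -0.61 -0.5 ] grip -0.0035889091381430295 yaw err deg -0.026570018326608307 tilt [-1.    -0.    -0.001]
(418, 92, 90) [ 17.8 -89.9]
(448, 92, 90) [ 17.8 -82.7]
(418, 186, 90) [ 41.7 -88.8]
(445, 186, 90) [ 41.8 -82. ]
(402, 58, 50) [ 19.6 -88.8]
(252, 243, np.float64(152.128198468912)) [  26.8 -126.6]
(330, 243, np.float64(152.128198468912)) [  26.8 -113.2]
```

Emit:
{"api": "move_arm", "payload": {"targets": [[[0, 0.2, 0, -0.01, 0, 0, 0], [0, 0.2, 0, 0, 0, 0, 0], [0, 0.15, 0, 0, 0, 0, 0], [0, 0.04, 0, 0, 0, 0, 0], [0, 0, 0, 0, 0, 0, 0]]]}}

```text
time_s: 14.3
eef_pos: [401.4, -318.8, 33.2]
ee_rot: [0.577, 0.408, 0.578, -0.408]
force: [0.5, 0.7, 0.4]
grip_width: -0.001
```

Emit:
{"api": "move_arm", "payload": {"targets": [[[0, 0, 0.05, 0, 0, 0, 0], [0, 0, 0.05, 0, 0, 0, 0], [0, 0, 0.04, 0, 0, 0, 0], [0, 0, 0.04, 0, 0, 0, 0], [0, 0, 0.03, 0, 0, 0, 0]]]}}

```text
time_s: 14.8
eef_pos: [431.7, -309.0, 33.6]
ee_rot: [0.578, 0.408, 0.577, -0.408]
force: [-2.0, -1.1, 1.9]
grip_width: -0.003
```

```bash
cat > look3.py <<'E'
import sys
from st import *
g,M,s=state(); n=sys.argv[1]
a=ctrl.capture("wrist")[:,:,::-1][170:340,170:390]; a=cv2.resize(a,(480,371),interpolation=cv2.INTER_CUBIC)
b=ctrl.capture("side")[:,:,::-1][145:261,215:315]; b=cv2.resize(b,(320,371),interpolation=cv2.INTER_CUBIC)
cv2.imwrite(f"pics/{n}.png",np.hstack([a,b]))
E
python3 look3.py k1
```

```text
t 14.8 gut [ 35.09  -88.97   33.597] Fg [ 0.4  -2.21  1.89] grip -0.00270551300791008 yaw err deg -0.0016667120362952425 tilt [-1.     0.     0.001]
```

View pics/k1.png

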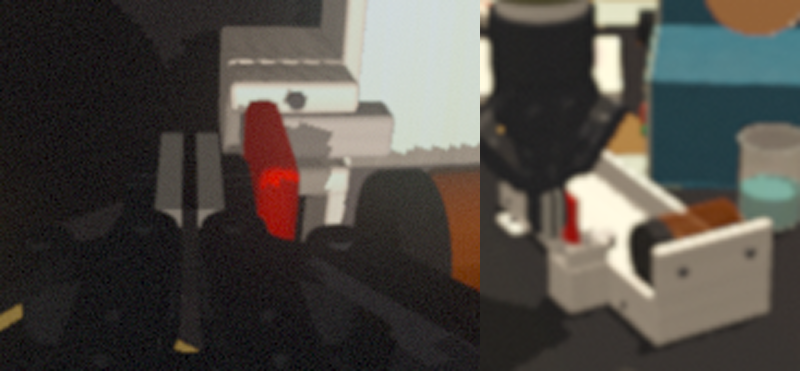

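Emit:
{"api": "move_arm", "payload": {"targets": [[[0, 0, 0.03, 0, 0, 0, 0], [0, 0, 0.03, 0, 0, 0, 0], [0, 0, 0.03, 0, 0, 0, 0], [0, 0, 0.03, 0, 0, 0, 0], [0, 0, 0.03, 0, 0, 0, 0]]]}}

```text
time_s: 15.4
eef_pos: [452.6, -301.5, 33.3]
ee_rot: [0.578, 0.408, 0.577, -0.408]
force: [-0.6, -2.0, -0.2]
grip_width: -0.001
```

```bash
python3 look3.py k2
```

```text
t 15.4 gut [ 35.013 -66.752  33.274] Fg [ 1.7  -1.26 -0.23] grip -0.0007791555166764619 yaw err deg -0.019662477213870263 tilt [-1. -0.  0.]
```

View pics/k2.png

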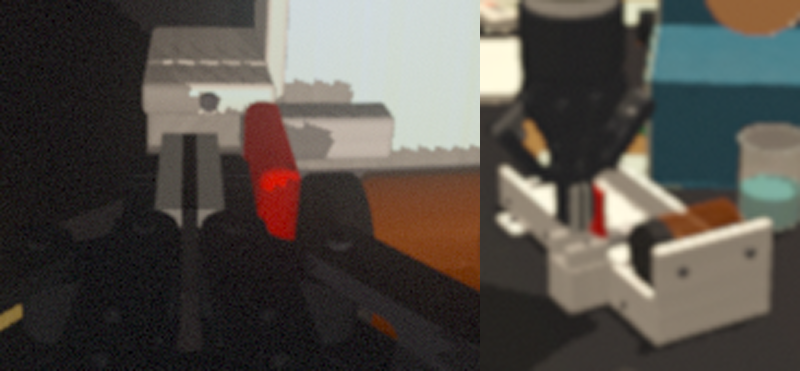

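Emit:
{"api": "move_arm", "payload": {"targets": [[[0, 0, 0.01, 0, 0, 0, 0], [0, 0, 0.01, 0, 0, 0, 0], [0, 0, 0, 0, 0, 0, 0]]]}}

```text
time_s: 15.8
eef_pos: [455.1, -300.4, 33.2]
ee_rot: [0.577, 0.408, 0.578, -0.408]
force: [-0.4, -0.3, 0.1]
grip_width: -0.003
```

Emit:
{"api": "move_arm", "payload": {"targets": [[[0, 0, 0.01, 0, 0, 0, 0], [0, 0, 0.01, 0, 0, 0, 0], [0, 0, 0, 0, 0, 0, 0]]]}}

```text
time_s: 16.1
eef_pos: [458.0, -299.5, 33.3]
ee_rot: [0.578, 0.408, 0.577, -0.408]
force: [-0.6, -0.2, -0.2]
grip_width: -0.001
```

Emit:
{"api": "move_arm", "payload": {"targets": [[[0, 0, 0.01, 0, 0, 0, 0], [0, 0, 0.01, 0, 0, 0, 0], [0, 0, 0, 0, 0, 0, 0]]]}}

```text
time_s: 16.4
eef_pos: [458.5, -299.2, 33.2]
ee_rot: [0.576, 0.407, 0.579, -0.409]
force: [-16.9, -5.2, 5.0]
grip_width: 0.002
```

```bash
python3 look3.py k3
```

```text
t 16.4 gut [ 34.845 -60.48   33.234] Fg [ -0.74 -17.66   5.01] grip 0.002153428586699091 yaw err deg 0.0037904781213723335 tilt [-1.    -0.005 -0.002]
```

View pics/k3.png

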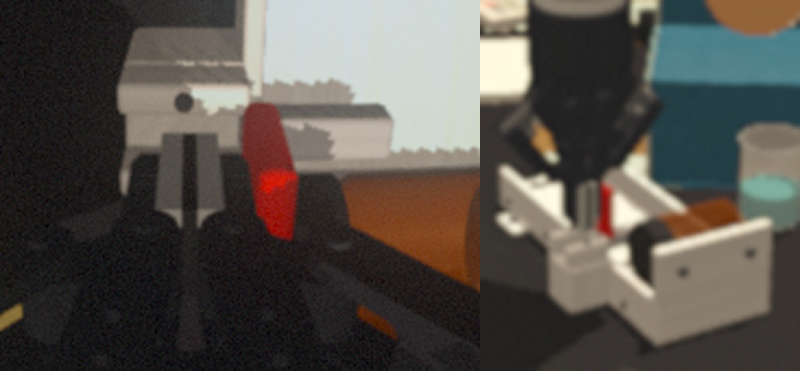

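Emit:
{"api": "move_arm", "payload": {"targets": [[[0, 0, -0.03, 0, 0, 0, 0], [0, 0, -0.1, 0, 0, 0, 0], [0, 0, -0.25, 0, 0, 0, 0], [0, -0.2, -0.1, 0, 0, 0, 0], [0, -0.3, 0, 0, 0, 0, 0]]]}}

```text
time_s: 17.0
eef_pos: [389.9, -322.2, 107.4]
ee_rot: [0.575, 0.409, 0.579, -0.408]
force: [1.4, -0.2, -0.1]
grip_width: -0.002
```

Emit:
{"api": "move_arm", "payload": {"targets": [[[0, -0.3, 0, 0, 0, 0, 0], [0, 0, -0.2, -0.25, 0, 0, 0], [0, 0, 0, -0.3, 0, 0, 0], [0, 0, 0, -0.3, 0, 0, 0], [0, 0, 0, -0.3, 0, 0, 0]]]}}

```text
time_s: 17.5
eef_pos: [305.7, -168.6, 153.1]
ee_rot: [0.578, 0.408, 0.577, -0.408]
force: [0.4, 0.3, 0.5]
grip_width: -0.002
```

Emit:
{"api": "move_arm", "payload": {"targets": [[[0, 0, 0, -0.3, 0, 0, 0], [0, 0, 0, -0.3, 0, 0, 0], [0, 0, 0, 0, 0, 0, 0], [0, 0, 0, 0, 0, 0, 0]]]}}

```text
time_s: 17.9
eef_pos: [276.9, -85.1, 153.6]
ee_rot: [0.578, 0.408, 0.577, -0.408]
force: [-0.1, -0.5, -0.3]
grip_width: 0.001
```

```bash
python3 - <<'E'
from st import *
g,M,s=state()
im=ctrl.capture("top")[:,:,::-1]; cv2.imwrite("pics/t10.png",im);cv2.imwrite("pics/t10z.png",cv2.resize(im[120:230,220:350],None,fx=5.4,fy=5.4,interpolation=cv2.INTER_CUBIC))
im=ctrl.capture("side")[:,:,::-1]; cv2.imwrite("pics/s10.png",cv2.resize(im[150:290,190:330],None,fx=4.2,fy=4.2,interpolation=cv2.INTER_CUBIC))
E
```

```text
t 17.9 gut [-227.639 -159.997  153.567] Fg [ 0.46 -0.26 -0.32] grip 0.0008079835820172178 yaw err deg 0.04115483721485751 tilt [-1.     0.001  0.002]
```

View pics/t10z.png

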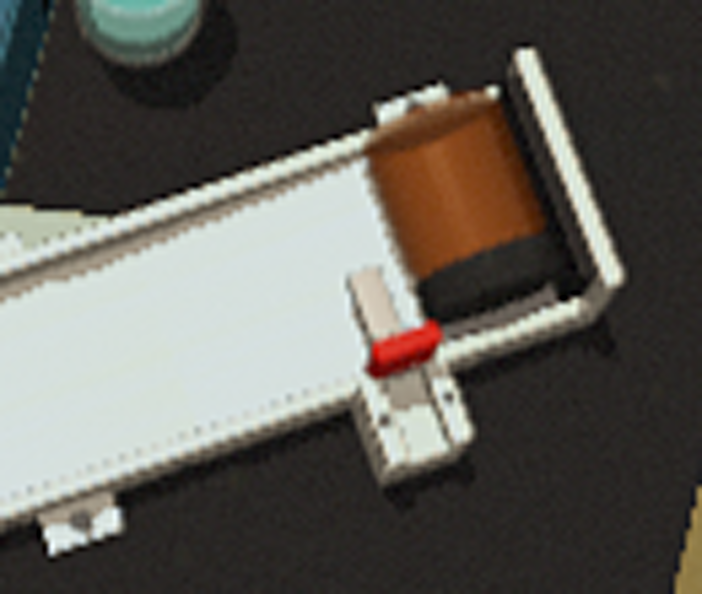

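View pics/s10.png

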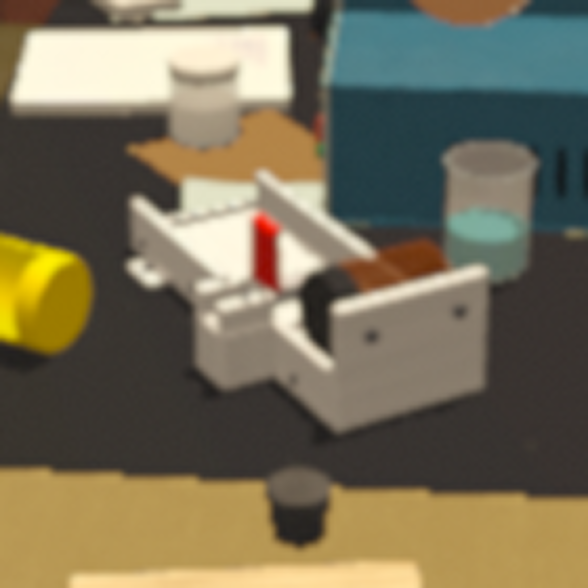

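View pics/t10.png

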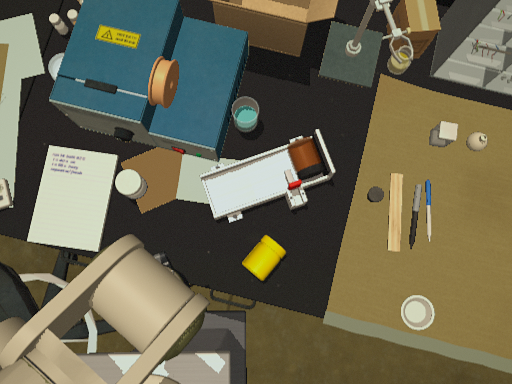

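```bash
python3 - <<'E'
from st import *
def G(u,v,z):
    w=atz("top",np.array([u/5.4+220-.4,v/5.4+120-.4]),z); cc,sn=np.cos(p[2]),np.sin(p[2]); dd=w[:2]-p[:2]
    return np.round([cc*dd[0]+sn*dd[1],-sn*dd[0]+cc*dd[1]],1)
print("bar end",G(363,272,50)," tab outer top",G(373,374,90),G(439,345,90),"tab inner top",G(370,352,90))
im0=cv2.imread('pics/top0.png')
o=np.array([[532,416],[598,384]])/4.6+[180,120]
for q in o: 
    w=atz("top",q-.4,90);cc,sn=np.cos(p[2]),np.sin(p[2]); dd=w[:2]-p[:2]; print("tab before",[cc*dd[0]+sn*dd[1],-sn*dd[0]+cc*dd[1]])
print("jar rear/front",G(395,215,60),G(535,180,60), "jar ends", G(432,122,60),G(502,300,60),"seat wall top -y",G(520,313,34))
state()
E
```

```text
bar end [33.9 -5.6]  tab outer top [ 18. -49.] [ 44.  -47.3] tab inner top [ 19.9 -41.2]
tab before [np.float64(15.122612502099763), np.float64(-91.74913653304044)]
tab before [np.float64(45.78669579014705), np.float64(-88.69158454414779)]
jar rear/front [51.4  8.8] [105.5   3.4] jar ends [77.4 37.6] [ 77.1 -35.1] seat wall top -y [ 86.8 -38.1]
t 18.0 gut [-226.75  -159.996  153.424] Fg [-0.07  0.29 -0.83] grip 0.0017583829515500987 yaw err deg -0.06485646310075775 tilt [-1.     0.     0.001]
```

```bash
python3 -c "
from rig import ctrl
print(ctrl.finish_job())"
```

```text
the job is handed in; nothing more can be done
None
```

The job is handed in at about 18 s. The amber jar lies straight across the seat, and the keeper is fully in behind it. I pushed the jar up the ramp and over the edge with two spread fingertips, then pushed the red tab in with the fingers shut until it met its end stop.

**Last checks, from the top picture:**
- **Jar:** its two ends are level (x = 77.4 and 77.1 mm), and the final push against the stop read about 7 N.
- **Keeper:** the bar end is at y = -5.6 mm, where -6.5 mm is expected fully in. The tab face is at about -48 mm, where -48.5 mm is expected. The push force jumped to about 18 N at the end stop.
- **Other things:** the salt jar, beaker, stopper and yellow jar look undisturbed in the last pictures, and the arm stands clear of everything.

**What went wrong or disagreed:**
- **First push:** it failed because the fingertips ended about 31 mm short of the stated tool point. They rode onto the jar and pressed on it with about 39 N at the wrist, close to the 40 N limit that applies to the arm and gripper body. I backed off, lowered the tool by that amount and pushed again; the jar had not moved noticeably.
- **Cameras:** the wrist camera and the fixed cameras disagreed by 2 to 3 mm on where the gutter is.

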